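# Push the painted tile home into the corner of the jig

### The job

Push the white painted tile across the plywood board with your fingertips until it sits fully home in the corner of the two dark wooden fences, two neighbouring edges flush against them, ready for the next stencil. Only push it: do not pick it up or tip it. Leave the red paint pot, the glass jar and the clay figurine where they are, and finish clear of everything.

Things in the scene. Friction and masses are not known exactly. Their poses are not given: they have to be found in the camera images.
- jig: Fixed plywood board, 340 x 340 x 8 mm, flat on the table. Origin: centre of its underside; z up. Dark wooden fences, 20 mm wide, rising 20 mm above the board, run along its whole +x and +y edges, inner faces at x = +150 and y = +150 mm; their corner points away from the robot. The -x and -y edges are open. The centre of the seated tile is at (+90, +90) mm in this frame.
- tile: Loose white ceramic tile with blue flower and border, 120 x 120 x 14 mm, 0.3 to 0.55 kg, flat on the board (its top 22 mm above the table). Origin: centre of its underside; x, y parallel to its edges, z up. Starts 45 to 90 mm short of its seat along each of the jig's axes, turned up to 0.35 rad from them. Slides with about 1.5 to 4 N; pushed in askew it can wedge.
- paint_pot: Red plastic paint pot with a white lid, 40 mm across and 40 mm tall, loose, upright, on the jig's board by the inner face of the +x fence, near that fence's far end from the corner. Origin: centre of its underside. To be left alone.
- jar: Empty clear glass jar, 68 mm across and 95 mm tall, loose, upright, on the table outside the +y fence. Origin: centre of its underside. To be left alone.
- figurine: Small brown clay figurine, 48 mm across and 97 mm tall, loose, upright, on the table outside the +x fence. Origin: centre of its underside. To be left alone.

How it is judged:
At the end, for the whole second after the job is handed in: The tile lies flat and still on the board in the fence corner: its centre within 3 mm of the seated place along each of the jig's axes, its edges parallel to the fences within 0.035 rad (2 degrees) (x of tile in the frame of jig between 0.087 and 0.093 m and y of tile in the frame of jig between 0.087 and 0.093 m and (angle between the x axis of tile and the x axis of jig, either way round below 0.035 rad or angle between the x axis of tile and the y axis of jig, either way round below 0.035 rad) and height (world z) of tile below 0.0105 m and angle between tile's own z axis and vertical below 0.03 rad and linear speed of tile below 0.01 m/s); the robot touches nothing.
It fails at once if the tile is lifted off the board or tipped up (height (world z) of tile above 0.016 m or angle between tile's own z axis and vertical above 0.12 rad).
It fails at once if the red paint pot is shifted more than 12 mm, lifted or knocked over (distance of paint_pot from where it was at the start of the episode above 0.012 m or angle between paint_pot's own z axis and vertical above 0.3 rad).
It fails at once if the glass jar is shifted more than 12 mm, lifted or knocked over (distance of jar from where it was at the start of the episode above 0.012 m or angle between jar's own z axis and vertical above 0.3 rad).
It fails at once if the clay figurine is shifted more than 12 mm, lifted or knocked over (distance of figurine from where it was at the start of the episode above 0.012 m or angle between figurine's own z axis and vertical above 0.3 rad).
It also fails if it takes over 72 s, if anything falls off the work surface, if the arm or the gripper's body presses on something with over 40 N, if the wrist force passes 120 N, or if a joint passes its speed limit or range.

### The arm

A 7-joint arm with a two-finger parallel gripper is mounted at the origin on the work surface. World frame = base frame: x ahead of the robot, y to its left, z up, the work surface at z = 0. Lengths are in m, angles in rad, forces in N, time in s.
With the tool pointing down it reaches from about 0.425 to 0.925 m from the base axis. Payload 6.8 kg.
Tool frame: the origin (TCP) lies at the very end of the fingers, on their centre line; the grasp point (between the pads) lies 19 mm behind it (bot.grasp_offset is the distance from the TCP to the grasp point, in m); z points along the fingers, y is the direction in which the jaws open and shut (so a half turn about z gives the same grasp; the last joint's range is limited). The gripper opens to 85 mm and grips with 20 to 120 N. Pads are 22 mm wide; open, the fingers measure 114 mm over their backs; the gripper's body (76 mm by 85 mm) begins 54 mm behind the grasp point. The pads swing forward as they close: fully open they stand 13 mm farther back than shut.
Start: joints at [-1.243, 0.477, 0.022, 1.555, -0.011, 1.109, -0.083], TCP at [0.285, 0.612, 0.231] pointing down, gripper open.
Joint ranges: [-2.96, 2.96], [-0.34, 2.1], [-1.41, 1.46], [0.24, 2.44], [-1.37, 4.51], [0.17, 1.92], [-2.96, 2.96]. Speed limits (rad/s): [2.39, 2.39, 3.14, 3.14, 3.14, 3.14, 3.14].

### API

Orientations are given as a unit quaternion [w, x, y, z].
In Python, from station import monitor, cams, bot, finder gives the robot as it stands.
- The arm moves only by the tool jog_arm, never from a script. Its argument "plan" is a list of rows, each an object of numbers: "x", "y", "z": the shift along the tool's x, y, z as a fraction of full scale; "wx", "wy", "wz": the turn, a rotation vector about the tool's x, y, z as a fraction of full scale. A call has 1 to 12 rows; each row is the pose to reach, as a shift and turn from the pose measured when the call began, along the tool's axes at that moment, turning the shorter way round; what a row does not reach only later rows make up. Full scale, the value 1, is 20 cm for a shift and 180 degrees for a turn. A row lasts 1/12 s, in which the tool goes at most 41.7 mm and 7.16 degrees, less where a joint would pass 70% of its speed; a pose out of reach is approached as far as the arm can. A call with a number of a shift or a turn outside -1 to 1 is refused whole. A call with a gripper value outside its range is refused whole. "hand" is the opening, from -1 (shut) to 1 (fully open), set as the call begins (left out, the last holds). The fingers move at their own pace and stop on an object; "grip_force" is the grip in N (left out, the last holds). Time passes only in rows, so rows that repeat a pose let the fingers close. It gives the time, the measured TCP pose, the force and the opening at its end, in the units of the state.
- monitor.get_obs(): the state, without advancing time (a new reading comes with each control period).
- cams.read_camera(name): name is "scene" or "top" or "wrist"; returns the picture (384x512x3 uint8, red, green, blue); there is no depth.
- cams.get_calibration(name): a dict with "fx", "fy", "cx", "cy" (pixels), "extrinsics" (4x4, takes a point from world to camera coordinates). Camera axes: x right, y down, z forward; pixel columns grow to the right and rows downward; lengths in m; the calibration is good to about 2 mm. The wrist camera is an equidistant fisheye: a pixel r from the principal point sees the ray r / f radians off the axis. A picture is of the moment at which its call begins: read the wrist's pose just before it. get_calibration takes no time and is no camera call; for the wrist camera it gives the pose at the moment of the call.
- bot.hand_in(): hands the job in, once; it reports no verdict.
Trained networks look in the newest picture that a camera, given by its name, has taken for a name from the list of things; names that differ only in an ending like _2 or _b are one class to them, and where a whole thing is asked for, a point or a joint stands for the part that bears it (a point fixed in the world has none). Each returns a list of dicts, best first, with "confidence" (0 to 1); they miss things now and then, are a little off and sometimes report something else, mostly with a low value. They report only what shows in the picture. A call takes as long as a camera call.
- finder.find_in(camera, target): "bbox" ([left, top, width, height] in pixels, round what is visible of it).
- finder.place_of(camera, target): "location" ([column, row] in pixels: a listed point, or the origin of a listed thing).
The state is a dict: "t": time; "q": joint angles; "joint_vel": joint speeds; "joint_torque": joint torques, N m; "eef_pos": TCP position; "tool_rot": TCP orientation; "contact_force": force on the tool from outside, world axes, zero at the start; "torque": the same for the moment, N m; "gripper_width": opening from 0.0 (shut) to 1.0 (fully open).
Only numpy, scipy, OpenCV 4.12 (cv2) and the standard library are available. Lean on these libraries where they do the work, as an engineer would, in place of code of your own. Each camera call takes 0.05 s, during which the arm holds its last target. There are 200 camera calls.

## Working session

There is one attempt and no reset: what is moved stays moved. The work goes in short steps, Python scripts to look and compute and a tool call to move; the robot and the scene stay as the last step left them, time stands still between calls to the robot, and variables do not carry over. Pictures are saved under pics/ and viewed, about 8 in all and at most 12, crops included, and the job is handed in when it is done.

Besides the shell and the picture viewer there is one more tool, called after ">>>" as name([rows], argument=value, ...), one row to a line, values as JSON. jog_arm: Moves the arm, as the interface text tells. Shift numbers are shares of 20 cm and turn numbers shares of 180 degrees, none past 1 either way. Its arguments: {"type":"object","properties":{"plan":{"type":"array","items":{"type":"object","properties":{"x":{"type":"number","minimum":-1,"maximum":1},"y":{"type":"number","minimum":-1,"maximum":1},"z":{"type":"number","minimum":-1,"maximum":1},"wx":{"type":"number","minimum":-1,"maximum":1},"wy":{"type":"number","minimum":-1,"maximum":1},"wz":{"type":"number","minimum":-1,"maximum":1}}}},"hand":{"type":"number"},"grip_force":{"type":"number"}},"required":["plan"]}

```bash
mkdir -p pics; ls; python3 - <<'E'
from station import monitor, cams, bot, finder
import cv2,numpy as np
o=monitor.get_obs();print(o['t'],o['eef_pos'],o['tool_rot'],o['gripper_width'])
for c in('top','scene'):
    im=cams.read_camera(c);cv2.imwrite(f'pics/{c}1.png',im[:,:,::-1])
    k=cams.get_calibration(c);print(c,k['fx'],k['fy'],k['cx'],k['cy'],np.round(k['extrinsics'],4).tolist())
    for n in('jig','tile','paint_pot','jar','figurine'):
        print(n,[(np.round(d['location'],1).tolist(),round(d['confidence'],2)) for d in finder.place_of(c,n)[:2]])
a=cv2.imread('pics/top1.png');cv2.imwrite('pics/top1b.png',cv2.resize(a,(800,600)))
E
```

```text
pics
0.0 [0.2846947  0.61135022 0.230322  ] [-1.35430807e-04  2.16168126e-01  9.76355712e-01 -9.19542068e-04] 0.9972995333248664
top 375.2044381312063 375.2044381312063 252.27700342425916 191.9078147937481 [[0.029, -0.9996, -0.0028, 0.0006], [-0.9912, -0.0284, -0.129, 0.6125], [0.1289, 0.0066, -0.9916, 0.7482], [0.0, 0.0, 0.0, 1.0]]
jig [([256.0, 240.4], 0.69), ([340.0, 259.8], 0.56)]
tile [([256.4, 214.5], 0.94)]
paint_pot [([340.2, 258.6], 0.56)]
jar [([207.6, 135.3], 0.83)]
figurine []
scene 383.1574877881851 383.1574877881851 253.99970137663865 189.00192980594247 [[0.8748, 0.4842, -0.0161, -0.5306], [0.2799, -0.5322, -0.799, -0.1552], [-0.3954, 0.6945, -0.6011, 1.057], [0.0, 0.0, 0.0, 1.0]]
jig [([219.2, 179.5], 0.64)]
tile [([242.5, 184.2], 0.75)]
paint_pot [([154.5, 223.4], 0.55)]
jar [([218.0, 178.2], 0.66), ([338.8, 183.9], 0.62)]
figurine [([227.4, 264.9], 0.71)]
```

View pics/top1b.png

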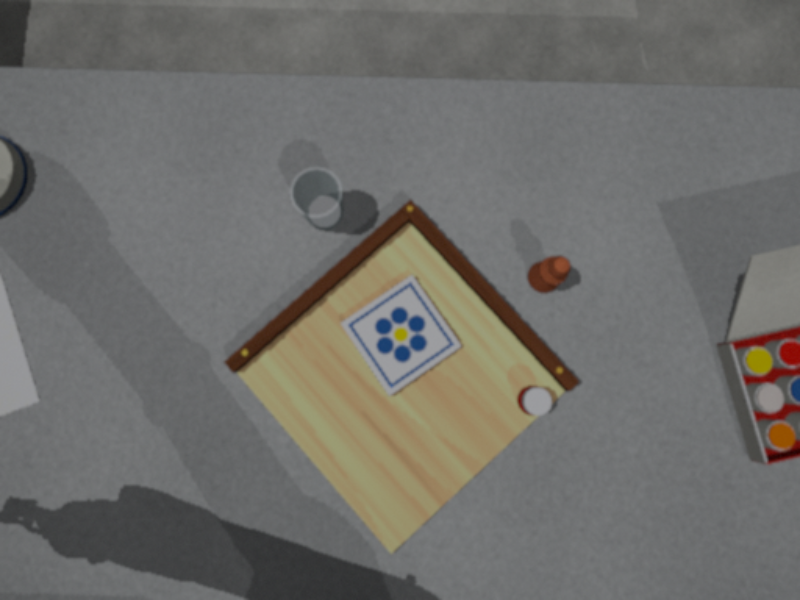

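View pics/scene1.png

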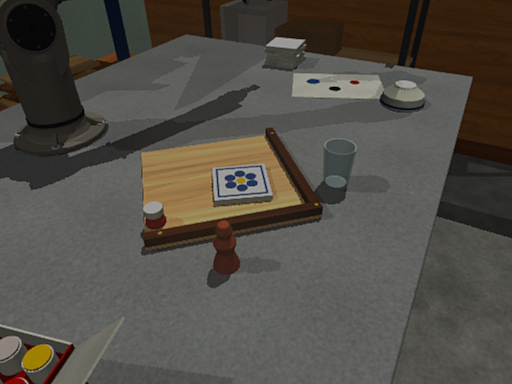

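The top view has the fence corner at (410,208) in the 800 px picture, with the +x fence to the right, the +y fence to the left and the pot at (537,400). The tile is at about (401,335) and slightly turned. The scene view agrees. Next I measure poses with the calibration.

```bash
cat > h.py <<'E'
import numpy as np,cv2
from scipy.optimize import least_squares
from station import monitor, cams, bot, finder
def K(k): return np.array([[k['fx'],0,k['cx']],[0,k['fy'],k['cy']],[0,0,1]])
def ray(c,uv,z):
    k=cams.get_calibration(c);E=np.array(k['extrinsics']);R,t=E[:3,:3],E[:3,3]
    d=(R.T@np.linalg.inv(K(k))@np.c_[np.atleast_2d(uv),np.ones(len(np.atleast_2d(uv)))].T).T
    o=-R.T@t; return (o+d*((z-o[2])/d[:,2:]))[:,:2]
def tile_quad(im):
    hsv=cv2.cvtColor(im,cv2.COLOR_RGB2HSV)
    m=((((hsv[...,1]<45)&(hsv[...,2]>140))|((hsv[...,0]>95)&(hsv[...,0]<130)&(hsv[...,1]>90)))*255).astype(np.uint8)
    m[:110]=0;m[260:]=0;m[:,:190]=0;m[:,320:]=0
    m=cv2.morphologyEx(m,cv2.MORPH_OPEN,np.ones((2,2)))
    c=max(cv2.findContours(m,0,1)[0],key=cv2.contourArea)
    return c[:,0,:].astype(float)
def tile_pose(im):
    w=ray('top',tile_quad(im),0.022)
    (c,s,a)=cv2.minAreaRect((w*1000).astype(np.float32)); return np.array(c)/1000,s,a
E
python3 - <<'E'
from h import *
im=cv2.cvtColor(cv2.imread('pics/top1.png'),cv2.COLOR_BGR2RGB)
print('tile',tile_pose(im))
hsv=cv2.cvtColor(im,cv2.COLOR_RGB2HSV)
# board+fence mask: brownish saturated
m=((hsv[...,1]>70)*255).astype(np.uint8);m[:,:140]=0;m[:,375:]=0
m=cv2.morphologyEx(m,cv2.MORPH_CLOSE,np.ones((5,5)))
c=max(cv2.findContours(m,0,1)[0],key=cv2.contourArea)[:,0,:]
ap=cv2.approxPolyDP(c,6,True)[:,0,:];print(ap.tolist())
print('brass-like/jig corners z.028',np.round(ray('top',ap,0.028),4).tolist())
print('z.008',np.round(ray('top',ap,0.008),4).tolist())
print('pot lid',ray('top',np.array([537,400])*.64,0.04),'jar base',ray('top',[207.6,135.3],0),'fig base',ray('top',np.array([541,281])*.64,0), ray('scene',[227.4,264.9],0),'jar s',ray('scene',[338.8,183.9],0),'fit tile s',ray('scene',[242.5,184.2],.008),'jig t',ray('top',[256,240.4],0))
# rectified 0.5 m map at z=.028, 1px=0.7mm
g=ray('top',[[0,0],[511,0],[511,383],[0,383]],0.028)
S=1800
dst=np.array([[(0.62-p[1]*1-0.4)*0,0] for p in g])
dst=np.float32([[400-p[1]*S,(0.85-p[0])*S] for p in g])
H=cv2.getPerspectiveTransform(np.float32([[0,0],[511,0],[511,383],[0,383]]),dst)
cv2.imwrite('pics/rect.png',cv2.warpPerspective(im[:,:,::-1],H,(800,600),flags=cv2.INTER_CUBIC))
E
```

```text
tile (array([0.56611627, 0.00714872]), (119.31105041503906, 120.79557800292969), 36.02033996582031)
[[263, 129], [144, 231], [250, 351], [339, 270], [336, 249], [346, 246], [355, 256], [369, 245]]
brass-like/jig corners z.028 [[0.7526, -0.001], [0.5243, 0.2437], [0.2897, 0.0135], [0.4557, -0.1662], [0.4986, -0.16], [0.5054, -0.1808], [0.4853, -0.1995], [0.5089, -0.2289]]
z.008 [[0.7587, -0.0014], [0.5247, 0.2495], [0.2842, 0.0135], [0.4543, -0.1707], [0.4983, -0.1643], [0.5053, -0.1857], [0.4847, -0.2049], [0.5088, -0.235]]
pot lid [[ 0.48503667 -0.17308826]] jar base [[0.74300926 0.12278624]] fig base [[ 0.6503245  -0.18867694]] [[ 0.65982367 -0.19144085]] jar s [[0.75156136 0.12475988]] fit tile s [[0.56932482 0.01547104]] jig t [[0.51158823 0.00734753]]
```

View pics/rect.png

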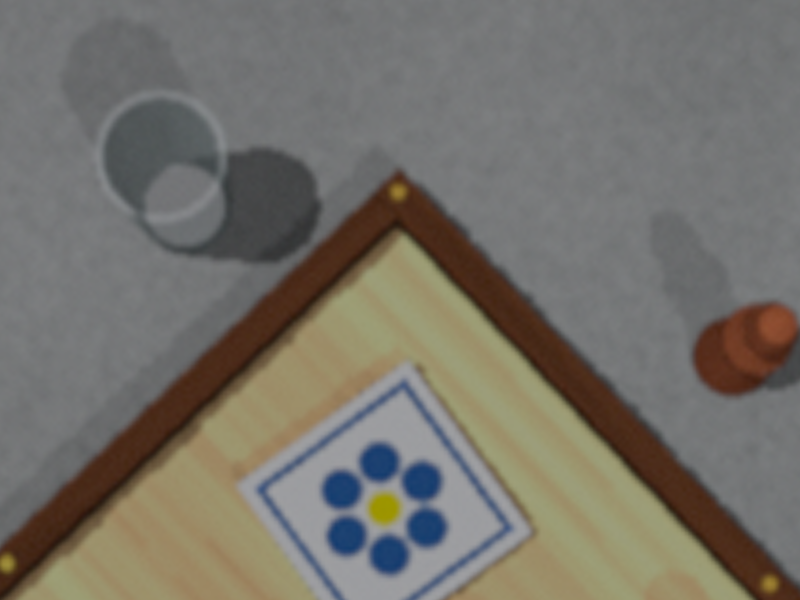

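```bash
cat >> h.py <<'E'
JC=np.array([0.516,0.007]);JY=np.deg2rad(-46.55)
def J2W(p): c,s=np.cos(JY),np.sin(JY); return JC+np.array([[c,-s],[s,c]])@np.array(p)
def W2J(p): c,s=np.cos(JY),np.sin(JY); return np.array([[c,s],[-s,c]])@(np.array(p)-JC)
from scipy.spatial.transform import Rotation as Ro
def rot(o): return Ro.from_quat(np.roll(o['tool_rot'],-1))
def go(jxy,z,jawdeg):
    "shift/turn fractions to reach jig xy, world z, tool down with tool y at jawdeg (world yaw)"
    o=monitor.get_obs();R=rot(o);a=np.deg2rad(jawdeg)
    T=Ro.from_matrix(np.c_[[-np.sin(a),np.cos(a),0],[np.cos(a),np.sin(a),0],[0,0,-1]])
    d=np.r_[J2W(jxy),z]-o['eef_pos']
    print('t',round(o['t'],2),'jig',np.round(W2J(o['eef_pos'][:2]),4),'z',round(o['eef_pos'][2],4),'F',np.round(o['contact_force'],1),
     '\n shift',np.round(R.inv().apply(d)/.2,4),'turn',np.round((R.inv()*T).as_rotvec()/np.pi,4))
E
python3 -c "
from h import *
print(J2W((.035,-.065)));go((.035,-.065),.12,-46.55)"
```

```text
[ 0.49288188 -0.063111  ]
t 0.6 jig [-0.5981  0.2483] z 0.2313 F [-0.1  0.8 -0.2] 
 shift [-2.3674 -2.6208  0.5565] turn [-0.     -0.      0.6199]
```

>>> jog_arm([
  {"x":-0.13,"y":-0.15},
  {"x":-0.26,"y":-0.3},
  {"x":-0.4,"y":-0.45},
  {"x":-0.55,"y":-0.6},
  {"x":-0.68,"y":-0.75},
  {"x":-0.8,"y":-0.88},
  {"x":-0.8,"y":-0.88},
], hand=1)

```text
invalid input at $.plan[0]: expected keys x, y, z, wx, wy, wz
```

>>> jog_arm([
  {"x":-0.13,"y":-0.15},
  {"x":-0.26,"y":-0.3},
  {"x":-0.4,"y":-0.45},
  {"x":-0.55,"y":-0.6},
  {"x":-0.68,"y":-0.75},
  {"x":-0.8,"y":-0.88},
  {"x":-0.8,"y":-0.88},
])

```text
invalid input at $.plan[0]: expected keys x, y, z, wx, wy, wz
```

```bash
python3 -c "
from h import *
go((.035,-.065),.12,-46.55)"
```

```text
t 0.6 jig [-0.5981  0.2483] z 0.2313 F [-0.1  0.8 -0.2] 
 shift [-2.3674 -2.6208  0.5565] turn [-0.     -0.      0.6199]
```

All six keys are required.

>>> jog_arm([
  {"x":-0.13,"y":-0.15,"z":0,"wx":0,"wy":0,"wz":0},
  {"x":-0.26,"y":-0.3,"z":0,"wx":0,"wy":0,"wz":0},
  {"x":-0.4,"y":-0.45,"z":0,"wx":0,"wy":0,"wz":0},
  {"x":-0.55,"y":-0.6,"z":0,"wx":0,"wy":0,"wz":0},
  {"x":-0.68,"y":-0.75,"z":0,"wx":0,"wy":0,"wz":0},
  {"x":-0.8,"y":-0.88,"z":0,"wx":0,"wy":0,"wz":0},
  {"x":-0.8,"y":-0.88,"z":0,"wx":0,"wy":0,"wz":0},
], hand=1)

```text
t: 1.18
eef_pos: [0.3591, 0.3769, 0.2315]
tool_rot: [0.001, 0.221, 0.975, -0.002]
contact_force: [0.5, 0.3, -0.3]
gripper_width: 1.0
```

>>> jog_arm([
  {"x":-0.13,"y":-0.15,"z":0,"wx":0,"wy":0,"wz":0},
  {"x":-0.26,"y":-0.3,"z":0,"wx":0,"wy":0,"wz":0},
  {"x":-0.4,"y":-0.45,"z":0,"wx":0,"wy":0,"wz":0},
  {"x":-0.55,"y":-0.6,"z":0,"wx":0,"wy":0,"wz":0},
  {"x":-0.68,"y":-0.75,"z":0,"wx":0,"wy":0,"wz":0},
  {"x":-0.8,"y":-0.88,"z":0,"wx":0,"wy":0,"wz":0},
  {"x":-0.8,"y":-0.88,"z":0,"wx":0,"wy":0,"wz":0},
])

```text
t: 1.77
eef_pos: [0.4295, 0.1417, 0.2327]
tool_rot: [0.002, 0.226, 0.974, -0.002]
contact_force: [-0.3, -0.0, -0.2]
gripper_width: 0.999
```

```bash
python3 -c "
from h import *
go((.035,-.065),.12,-46.55)"
```

```text
t 1.77 jig [-0.1573  0.0299] z 0.2327 F [-0.3 -0.  -0.2] 
 shift [-0.733  -0.7779  0.5697] turn [5.000e-04 2.100e-03 6.135e-01]
```

>>> jog_arm([
  {"x":-0.1,"y":-0.1,"z":0,"wx":0,"wy":0,"wz":0.039},
  {"x":-0.2,"y":-0.2,"z":0,"wx":0,"wy":0,"wz":0.078},
  {"x":-0.3,"y":-0.3,"z":0,"wx":0,"wy":0,"wz":0.117},
  {"x":-0.4,"y":-0.4,"z":0,"wx":0,"wy":0,"wz":0.156},
  {"x":-0.5,"y":-0.5,"z":0,"wx":0,"wy":0,"wz":0.195},
  {"x":-0.6,"y":-0.6,"z":0.1,"wx":0,"wy":0,"wz":0.234},
  {"x":-0.7,"y":-0.7,"z":0.2,"wx":0,"wy":0,"wz":0.273},
  {"x":-0.733,"y":-0.778,"z":0.3,"wx":0,"wy":0,"wz":0.31},
  {"x":-0.733,"y":-0.778,"z":0.4,"wx":0,"wy":0,"wz":0.35},
  {"x":-0.733,"y":-0.778,"z":0.5,"wx":0,"wy":0,"wz":0.39},
  {"x":-0.733,"y":-0.778,"z":0.57,"wx":0,"wy":0,"wz":0.43},
  {"x":-0.733,"y":-0.778,"z":0.57,"wx":0,"wy":0,"wz":0.43},
])

```text
t: 2.77
eef_pos: [0.4913, -0.0626, 0.1176]
tool_rot: [0.002, 0.787, 0.617, -0.003]
contact_force: [0.3, 1.1, -1.0]
gripper_width: 1.001
```

```bash
python3 -c "
from h import *
go((.035,-.065),.06,-46.55)"
```

```text
t 2.77 jig [ 0.0335 -0.0658] z 0.1176 F [ 0.3  1.1 -1. ] 
 shift [0.0011 0.0087 0.2878] turn [0.0003 0.0021 0.1822]
```

>>> jog_arm([
  {"x":0.001,"y":0.009,"z":0.05,"wx":0,"wy":0,"wz":0.039},
  {"x":0.001,"y":0.009,"z":0.1,"wx":0,"wy":0.001,"wz":0.078},
  {"x":0.001,"y":0.009,"z":0.15,"wx":0,"wy":0.002,"wz":0.117},
  {"x":0.001,"y":0.009,"z":0.2,"wx":0,"wy":0.002,"wz":0.156},
  {"x":0.001,"y":0.009,"z":0.25,"wx":0,"wy":0.002,"wz":0.182},
  {"x":0.001,"y":0.009,"z":0.288,"wx":0,"wy":0.002,"wz":0.182},
  {"x":0.001,"y":0.009,"z":0.38,"wx":0,"wy":0.002,"wz":0.182},
  {"x":0.001,"y":0.009,"z":0.47,"wx":0,"wy":0.002,"wz":0.182},
  {"x":0.001,"y":0.009,"z":0.47,"wx":0,"wy":0.002,"wz":0.182},
  {"x":0.001,"y":0.009,"z":0.47,"wx":0,"wy":0.002,"wz":0.182},
])

```text
t: 3.6
eef_pos: [0.4928, -0.0632, 0.0237]
tool_rot: [0.0, 0.928, 0.372, -0.0]
contact_force: [0.2, -0.5, -0.2]
gripper_width: 1.001
```

```bash
python3 - <<'E'
from h import *
go((.035,-.065),.01,-46.55)
a=cams.read_camera('scene');b=cams.read_camera('top')
a=a[110:270,110:350,::-1];b=b[120:280,150:390,::-1]
cv2.imwrite('pics/s2.png',np.vstack([cv2.resize(a,(432,288),interpolation=2),cv2.resize(b,(432,288),interpolation=2)]))
E
```

```text
t 3.6 jig [ 0.035  -0.0651] z 0.0237 F [ 0.2 -0.5 -0.2] 
 shift [ 0.0005 -0.0002  0.0686] turn [-0.      0.0002  0.0013]
```

View pics/s2.png

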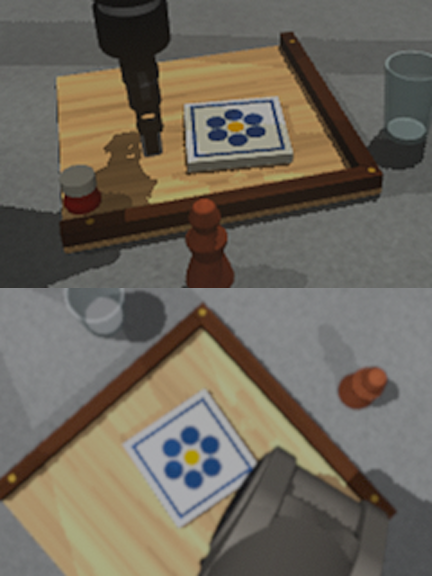

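The fingers stand behind the tile's -y face, clear of the tile and the pot. Next I go down slowly, watching the force.

>>> jog_arm([
  {"x":0,"y":0,"z":0.03,"wx":0,"wy":0,"wz":0},
  {"x":0,"y":0,"z":0.055,"wx":0,"wy":0,"wz":0},
  {"x":0,"y":0,"z":0.065,"wx":0,"wy":0,"wz":0},
  {"x":0,"y":0,"z":0.065,"wx":0,"wy":0,"wz":0},
])

```text
t: 4.03
eef_pos: [0.4934, -0.0633, 0.0113]
tool_rot: [0.0, 0.928, 0.372, 0.001]
contact_force: [0.1, 0.4, 0.1]
gripper_width: 1.002
```

>>> jog_arm([
  {"x":0,"y":0,"z":0.01,"wx":0,"wy":0,"wz":0},
  {"x":0,"y":0,"z":0.02,"wx":0,"wy":0,"wz":0},
  {"x":0,"y":0,"z":0.02,"wx":0,"wy":0,"wz":0},
])

```text
t: 4.28
eef_pos: [0.4933, -0.0633, 0.007]
tool_rot: [0.0, 0.928, 0.372, 0.0]
contact_force: [0.1, -0.7, 0.2]
gripper_width: 0.999
```

z = 0.007 is already below the board top and there is no contact, so the open tips do sit about 13 mm higher. I go lower, to about 0.000.

>>> jog_arm([
  {"x":0,"y":0,"z":0.012,"wx":0,"wy":0,"wz":0},
  {"x":0,"y":0,"z":0.024,"wx":0,"wy":0,"wz":0},
  {"x":0,"y":0,"z":0.036,"wx":0,"wy":0,"wz":0},
  {"x":0,"y":0,"z":0.036,"wx":0,"wy":0,"wz":0},
])

```text
t: 4.62
eef_pos: [0.493, -0.0632, -0.0007]
tool_rot: [0.0, 0.928, 0.372, 0.0]
contact_force: [-0.1, -0.0, 0.4]
gripper_width: 1.001
```

```bash
python3 -c "
from h import *
go((.035,.009),0,-46.55)"
```

```text
t 4.62 jig [ 0.0352 -0.065 ] z -0.0007 F [-0.1 -0.   0.4] 
 shift [ 0.3701  0.0004 -0.0036] turn [0.0001 0.     0.001 ]
```

>>> jog_arm([
  {"x":0.03,"y":0,"z":0,"wx":0,"wy":0,"wz":0},
  {"x":0.06,"y":0,"z":0,"wx":0,"wy":0,"wz":0},
  {"x":0.09,"y":0,"z":0,"wx":0,"wy":0,"wz":0},
  {"x":0.12,"y":0,"z":0,"wx":0,"wy":0,"wz":0},
  {"x":0.15,"y":0,"z":0,"wx":0,"wy":0,"wz":0},
  {"x":0.18,"y":0,"z":0,"wx":0,"wy":0,"wz":0},
  {"x":0.205,"y":0,"z":0,"wx":0,"wy":0,"wz":0},
  {"x":0.23,"y":0,"z":0,"wx":0,"wy":0,"wz":0},
  {"x":0.255,"y":0,"z":0,"wx":0,"wy":0,"wz":0},
  {"x":0.28,"y":0,"z":0,"wx":0,"wy":0,"wz":0},
  {"x":0.3,"y":0,"z":0,"wx":0,"wy":0,"wz":0},
  {"x":0.32,"y":0,"z":0,"wx":0,"wy":0,"wz":0},
])

```text
t: 5.62
eef_pos: [0.5391, -0.019, -0.0008]
tool_rot: [0.0, 0.928, 0.372, -0.0]
contact_force: [-2.5, -2.6, 2.9]
gripper_width: 0.998
```

```bash
python3 - <<'E'
from h import *
go((.035,.019),0,-46.55)
a=cams.read_camera('scene');b=cams.read_camera('top')
a=a[110:270,110:350,::-1];b=b[120:280,150:390,::-1]
cv2.imwrite('pics/s3.png',np.vstack([cv2.resize(a,(432,288),interpolation=2),cv2.resize(b,(432,288),interpolation=2)]))
E
```

```text
t 5.62 jig [ 0.0347 -0.0011] z -0.0008 F [-2.5 -2.6  2.9] 
 shift [ 0.1004  0.0017 -0.0038] turn [-0.0001  0.0002  0.001 ]
```

View pics/s3.png

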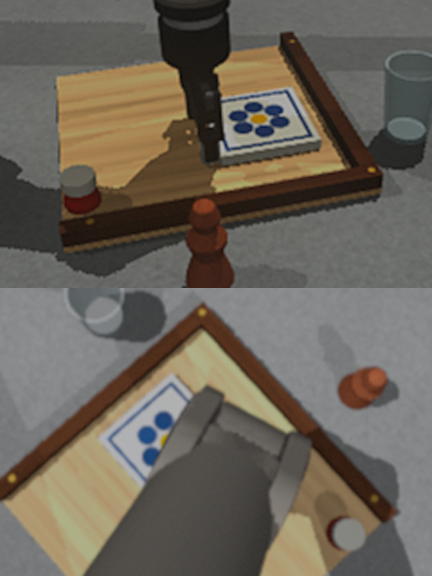

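The tile has squared up against both fingers and is about 20 mm short of the +y fence. I keep pushing, gently.

>>> jog_arm([
  {"x":0.02,"y":0,"z":0,"wx":0,"wy":0,"wz":0},
  {"x":0.04,"y":0,"z":0,"wx":0,"wy":0,"wz":0},
  {"x":0.055,"y":0,"z":0,"wx":0,"wy":0,"wz":0},
  {"x":0.065,"y":0,"z":0,"wx":0,"wy":0,"wz":0},
  {"x":0.075,"y":0,"z":0,"wx":0,"wy":0,"wz":0},
  {"x":0.085,"y":0,"z":0,"wx":0,"wy":0,"wz":0},
])

```text
t: 6.22
eef_pos: [0.5522, -0.0063, -0.0008]
tool_rot: [0.0, 0.928, 0.372, 0.0]
contact_force: [-2.2, -2.5, 0.8]
gripper_width: 1.0
```

>>> jog_arm([
  {"x":0.01,"y":0,"z":0,"wx":0,"wy":0,"wz":0},
  {"x":0.015,"y":0,"z":0,"wx":0,"wy":0,"wz":0},
  {"x":0.02,"y":0,"z":0,"wx":0,"wy":0,"wz":0},
])

```text
t: 6.47
eef_pos: [0.554, -0.0045, -0.0009]
tool_rot: [0.0, 0.928, 0.372, -0.001]
contact_force: [-6.0, -6.0, 6.0]
gripper_width: 0.995
```

>>> jog_arm([
  {"x":0.007,"y":0,"z":0,"wx":0,"wy":0,"wz":0},
  {"x":0.012,"y":0,"z":0,"wx":0,"wy":0,"wz":0},
  {"x":0.012,"y":0,"z":0,"wx":0,"wy":0,"wz":0},
])

```text
t: 6.72
eef_pos: [0.5539, -0.0046, -0.001]
tool_rot: [0.0, 0.929, 0.371, -0.003]
contact_force: [-6.0, -5.7, 6.5]
gripper_width: 1.004
```

```bash
python3 -c "
from h import *
go((.034,-.02),0,-46.55)"
```

```text
t 6.72 jig [0.0345 0.0196] z -0.001 F [-6.  -5.7  6.5] 
 shift [-0.1979 -0.0028 -0.004 ] turn [-0.0006  0.0016  0.0008]
```

Force built up with no further motion, so the tile is on the +y fence. I back off, rise, turn 90° and go round to the -x face.

>>> jog_arm([
  {"x":-0.07,"y":0,"z":0,"wx":0,"wy":0,"wz":0},
  {"x":-0.17,"y":0,"z":-0.03,"wx":0,"wy":0,"wz":0},
  {"x":-0.2,"y":0,"z":-0.15,"wx":0,"wy":0,"wz":0},
  {"x":-0.2,"y":0,"z":-0.3,"wx":0,"wy":0,"wz":-0.04},
  {"x":-0.2,"y":0,"z":-0.45,"wx":0,"wy":0,"wz":-0.08},
  {"x":-0.2,"y":0,"z":-0.45,"wx":0,"wy":0,"wz":-0.12},
  {"x":-0.2,"y":0,"z":-0.45,"wx":0,"wy":0,"wz":-0.16},
  {"x":-0.2,"y":0,"z":-0.45,"wx":0,"wy":0,"wz":-0.2},
  {"x":-0.2,"y":0,"z":-0.45,"wx":0,"wy":0,"wz":-0.24},
  {"x":-0.2,"y":0,"z":-0.45,"wx":0,"wy":0,"wz":-0.28},
  {"x":-0.2,"y":0,"z":-0.45,"wx":0,"wy":0,"wz":-0.32},
  {"x":-0.2,"y":0,"z":-0.45,"wx":0,"wy":0,"wz":-0.35},
])

```text
t: 7.72
eef_pos: [0.5262, -0.0313, 0.0896]
tool_rot: [-0.001, 0.595, 0.804, -0.001]
contact_force: [-0.5, 0.1, -0.4]
gripper_width: 0.998
```

```bash
python3 -c "
from h import *
go((-.065,.08),.03,43.45)"
```

```text
t 7.72 jig [ 0.0348 -0.0189] z 0.0896 F [-0.5  0.1 -0.4] 
 shift [0.6674 0.2208 0.2968] turn [-1.100e-03 -1.000e-04 -1.472e-01]
```

>>> jog_arm([
  {"x":0.12,"y":0.04,"z":0,"wx":0,"wy":0,"wz":-0.035},
  {"x":0.25,"y":0.08,"z":0,"wx":0,"wy":0,"wz":-0.07},
  {"x":0.38,"y":0.13,"z":0,"wx":0,"wy":0,"wz":-0.105},
  {"x":0.5,"y":0.17,"z":0,"wx":0,"wy":0,"wz":-0.147},
  {"x":0.6,"y":0.2,"z":0,"wx":-0.001,"wy":0,"wz":-0.147},
  {"x":0.667,"y":0.221,"z":0.0,"wx":-0.001,"wy":0,"wz":-0.147},
  {"x":0.667,"y":0.221,"z":0.1,"wx":-0.001,"wy":0,"wz":-0.147},
  {"x":0.667,"y":0.221,"z":0.2,"wx":-0.001,"wy":0,"wz":-0.147},
  {"x":0.667,"y":0.221,"z":0.29,"wx":-0.001,"wy":0,"wz":-0.147},
  {"x":0.667,"y":0.221,"z":0.297,"wx":-0.001,"wy":0,"wz":-0.147},
])

```text
t: 8.55
eef_pos: [0.5279, 0.1097, 0.0275]
tool_rot: [-0.002, 0.395, 0.919, -0.001]
contact_force: [-0.9, 0.2, 0.6]
gripper_width: 1.003
```

```bash
python3 - <<'E'
from h import *
go((-.065,.08),0,43.45)
a=cams.read_camera('scene');b=cams.read_camera('top')
a=a[110:270,110:350,::-1];b=b[120:280,150:390,::-1]
cv2.imwrite('pics/s4.png',np.vstack([cv2.resize(a,(432,288),interpolation=2),cv2.resize(b,(432,288),interpolation=2)]))
E
```

```text
t 8.55 jig [-0.0664  0.0792] z 0.0275 F [-0.9  0.2  0.6] 
 shift [-0.0072  0.0042  0.1374] turn [-0.001  -0.0008  0.0001]
```

View pics/s4.png

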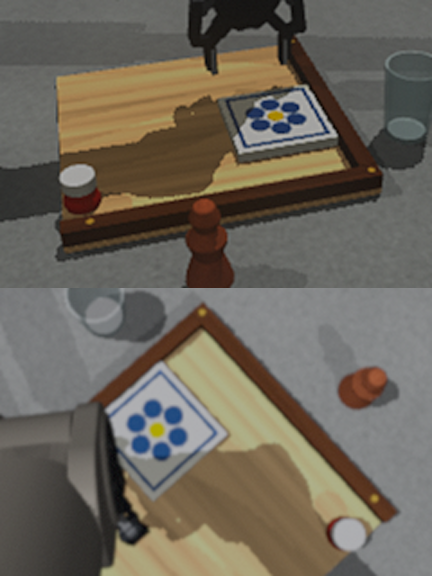

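The tile is flush on the +y fence, and the fingers stand behind its -x face, inside the fence. I go down and push along +x.

>>> jog_arm([
  {"x":0,"y":0,"z":0.04,"wx":0,"wy":0,"wz":0},
  {"x":0,"y":0,"z":0.08,"wx":0,"wy":0,"wz":0},
  {"x":0,"y":0,"z":0.11,"wx":0,"wy":0,"wz":0},
  {"x":0,"y":0,"z":0.13,"wx":0,"wy":0,"wz":0},
  {"x":0,"y":0,"z":0.135,"wx":0,"wy":0,"wz":0},
  {"x":0,"y":0,"z":0.135,"wx":0,"wy":0,"wz":0},
])

```text
t: 9.15
eef_pos: [0.5292, 0.1093, 0.0024]
tool_rot: [-0.001, 0.395, 0.919, -0.0]
contact_force: [0.0, 0.5, 0.1]
gripper_width: 0.996
```

>>> jog_arm([
  {"x":-0.03,"y":0,"z":0,"wx":0,"wy":0,"wz":0},
  {"x":-0.06,"y":0,"z":0,"wx":0,"wy":0,"wz":0},
  {"x":-0.09,"y":0,"z":0,"wx":0,"wy":0,"wz":0},
  {"x":-0.12,"y":0,"z":0,"wx":0,"wy":0,"wz":0},
  {"x":-0.15,"y":0,"z":0,"wx":0,"wy":0,"wz":0},
  {"x":-0.175,"y":0,"z":0,"wx":0,"wy":0,"wz":0},
  {"x":-0.2,"y":0,"z":0,"wx":0,"wy":0,"wz":0},
  {"x":-0.225,"y":0,"z":0,"wx":0,"wy":0,"wz":0},
  {"x":-0.25,"y":0,"z":0,"wx":0,"wy":0,"wz":0},
  {"x":-0.275,"y":0,"z":0,"wx":0,"wy":0,"wz":0},
  {"x":-0.3,"y":0,"z":0,"wx":0,"wy":0,"wz":0},
])

```text
t: 10.07
eef_pos: [0.5706, 0.0655, 0.0024]
tool_rot: [-0.001, 0.395, 0.919, -0.0]
contact_force: [-2.3, 3.2, 2.6]
gripper_width: 0.999
```

```bash
python3 - <<'E'
from h import *
go((.019,.08),0,43.45)
E
```

```text
t 10.07 jig [-0.0049  0.0799] z 0.0024 F [-2.3  3.2  2.6] 
 shift [-0.1197  0.0005  0.0116] turn [-0.0004 -0.0004 -0.0001]
```

>>> jog_arm([
  {"x":-0.02,"y":0,"z":0.005,"wx":0,"wy":0,"wz":0},
  {"x":-0.04,"y":0,"z":0.005,"wx":0,"wy":0,"wz":0},
  {"x":-0.06,"y":0,"z":0.005,"wx":0,"wy":0,"wz":0},
  {"x":-0.075,"y":0,"z":0.005,"wx":0,"wy":0,"wz":0},
  {"x":-0.09,"y":0,"z":0.005,"wx":0,"wy":0,"wz":0},
  {"x":-0.1,"y":0,"z":0.005,"wx":0,"wy":0,"wz":0},
  {"x":-0.11,"y":0,"z":0.005,"wx":0,"wy":0,"wz":0},
])

```text
t: 10.65
eef_pos: [0.5858, 0.0492, 0.0012]
tool_rot: [-0.001, 0.395, 0.918, -0.0]
contact_force: [-2.1, 1.3, 1.1]
gripper_width: 1.003
```

>>> jog_arm([
  {"x":-0.01,"y":0,"z":0,"wx":0,"wy":0,"wz":0},
  {"x":-0.02,"y":0,"z":0,"wx":0,"wy":0,"wz":0},
  {"x":-0.025,"y":0,"z":0,"wx":0,"wy":0,"wz":0},
])

```text
t: 10.9
eef_pos: [0.5881, 0.0467, 0.0011]
tool_rot: [-0.002, 0.395, 0.919, -0.0]
contact_force: [-7.5, 6.6, 6.1]
gripper_width: 1.004
```

```bash
python3 - <<'E'
from h import *
go((.019,.08),0,43.45)
E
```

```text
t 10.9 jig [0.0208 0.0796] z 0.0011 F [-7.5  6.6  6.1] 
 shift [0.0088 0.002  0.0055] turn [-0.0008 -0.0013  0.0001]
```

Stopped on the +x fence at 10 N. I press once more, then back off, rise and look.

>>> jog_arm([
  {"x":-0.008,"y":0,"z":0,"wx":0,"wy":0,"wz":0},
  {"x":-0.015,"y":0,"z":0,"wx":0,"wy":0,"wz":0},
  {"x":-0.015,"y":0,"z":0,"wx":0,"wy":0,"wz":0},
])

```text
t: 11.15
eef_pos: [0.588, 0.0468, 0.001]
tool_rot: [-0.005, 0.395, 0.919, -0.0]
contact_force: [-7.8, 6.2, 7.0]
gripper_width: 1.0
```

>>> jog_arm([
  {"x":0.06,"y":0,"z":0,"wx":0,"wy":0,"wz":0},
  {"x":0.16,"y":0,"z":0,"wx":0,"wy":0,"wz":0},
  {"x":0.3,"y":0,"z":-0.1,"wx":0,"wy":0,"wz":0},
  {"x":0.45,"y":0,"z":-0.25,"wx":0,"wy":0,"wz":0},
  {"x":0.6,"y":0,"z":-0.4,"wx":0,"wy":0,"wz":0},
  {"x":0.75,"y":0,"z":-0.55,"wx":0,"wy":0,"wz":0},
  {"x":0.8,"y":0,"z":-0.6,"wx":0,"wy":0,"wz":0},
  {"x":0.8,"y":0,"z":-0.6,"wx":0,"wy":0,"wz":0},
])

```text
t: 11.82
eef_pos: [0.479, 0.1658, 0.1253]
tool_rot: [-0.003, 0.392, 0.92, 0.002]
contact_force: [0.8, 0.5, -0.5]
gripper_width: 1.001
```

```bash
python3 - <<'E'
from h import *
go((0,0),.1,43.45)
a=cams.read_camera('scene');b=cams.read_camera('top')
try:
    c,s,an=tile_pose(b);print('tile',W2J(c),s,an)
except Exception as e: print(e)
a=a[110:270,110:350,::-1];b=b[110:230,190:370,::-1]
cv2.imwrite('pics/s5.png',np.vstack([cv2.resize(a,(432,288),interpolation=2),cv2.resize(b,(432,288),interpolation=2)]))
E
```

```text
t 11.82 jig [-0.1407  0.0824] z 0.1253 F [ 0.8  0.5 -0.5] 
 shift [-0.7023 -0.4162  0.1201] turn [ 0.0006 -0.0026  0.0019]
tile [0.09009964 0.08658238] (119.52635192871094, 119.755126953125) 43.47355651855469
```

View pics/s5.png

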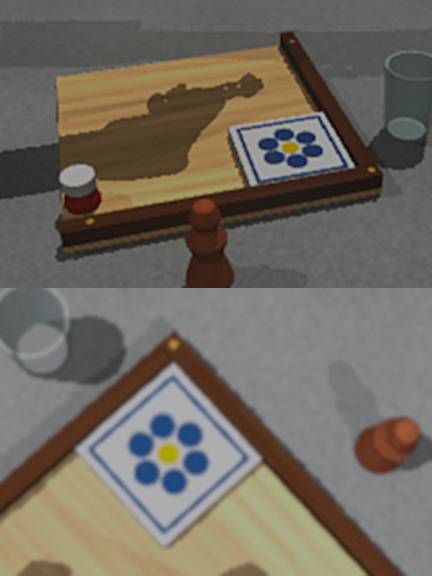

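Tile and fences look flush with the angle right, but the measured y of 0.0866 is at the edge (about 2–3 mm uncertainty). Time is plentiful, so I press it once more toward +y.

>>> jog_arm([
  {"x":-0.1,"y":-0.05,"z":0,"wx":0,"wy":0,"wz":0.039},
  {"x":-0.2,"y":-0.1,"z":0,"wx":0,"wy":0,"wz":0.078},
  {"x":-0.3,"y":-0.17,"z":0,"wx":0,"wy":0,"wz":0.117},
  {"x":-0.4,"y":-0.25,"z":0,"wx":0,"wy":0,"wz":0.156},
  {"x":-0.5,"y":-0.32,"z":0,"wx":0,"wy":0,"wz":0.195},
  {"x":-0.6,"y":-0.4,"z":0,"wx":0,"wy":0,"wz":0.234},
  {"x":-0.7,"y":-0.47,"z":0,"wx":0,"wy":0,"wz":0.273},
  {"x":-0.8,"y":-0.51,"z":0,"wx":0,"wy":0,"wz":0.312},
  {"x":-0.9,"y":-0.51,"z":0,"wx":0,"wy":0,"wz":0.35},
  {"x":-1,"y":-0.51,"z":0,"wx":0,"wy":0,"wz":0.39},
  {"x":-1,"y":-0.51,"z":0,"wx":0,"wy":0,"wz":0.43},
  {"x":-1,"y":-0.51,"z":0,"wx":0,"wy":0,"wz":0.43},
])

```text
t: 12.92
eef_pos: [0.5433, -0.0562, 0.12]
tool_rot: [-0.002, 0.884, 0.467, -0.004]
contact_force: [-0.3, 0.6, 0.4]
gripper_width: 0.997
```

```bash
python3 -c "
from h import *
go((.08,-.015),0,-46.55)"
```

```text
t 12.92 jig [ 0.0647 -0.0236] z 0.12 F [-0.3  0.6  0.4] 
 shift [0.0283 0.0886 0.5992] turn [-0.0023  0.0016  0.0679]
```

>>> jog_arm([
  {"x":0.02,"y":0.08,"z":0.1,"wx":0,"wy":0,"wz":0.035},
  {"x":0.02,"y":0.088,"z":0.2,"wx":-0.002,"wy":0.001,"wz":0.068},
  {"x":0.02,"y":0.088,"z":0.3,"wx":-0.002,"wy":0.001,"wz":0.068},
  {"x":0.02,"y":0.088,"z":0.4,"wx":-0.002,"wy":0.001,"wz":0.068},
  {"x":0.02,"y":0.088,"z":0.5,"wx":-0.002,"wy":0.001,"wz":0.068},
  {"x":0.02,"y":0.088,"z":0.55,"wx":-0.002,"wy":0.001,"wz":0.068},
  {"x":0.02,"y":0.088,"z":0.58,"wx":-0.002,"wy":0.001,"wz":0.068},
  {"x":0.02,"y":0.088,"z":0.595,"wx":-0.002,"wy":0.001,"wz":0.068},
  {"x":0.02,"y":0.088,"z":0.595,"wx":-0.002,"wy":0.001,"wz":0.068},
])

```text
t: 13.67
eef_pos: [0.559, -0.063, 0.0006]
tool_rot: [0.0, 0.929, 0.37, -0.001]
contact_force: [0.2, 0.3, -0.6]
gripper_width: 0.999
```

```bash
python3 -c "
from h import *
go((.08,.0196),0,-46.55)"
```

```text
t 13.67 jig [ 0.0804 -0.0169] z 0.0006 F [ 0.2  0.3 -0.6] 
 shift [ 0.1827 -0.0017  0.0027] turn [-0.0003  0.0008  0.0001]
```

>>> jog_arm([
  {"x":0.03,"y":0,"z":0,"wx":0,"wy":0,"wz":0},
  {"x":0.06,"y":0,"z":0,"wx":0,"wy":0,"wz":0},
  {"x":0.09,"y":0,"z":0,"wx":0,"wy":0,"wz":0},
  {"x":0.12,"y":0,"z":0,"wx":0,"wy":0,"wz":0},
  {"x":0.135,"y":0,"z":0,"wx":0,"wy":0,"wz":0},
  {"x":0.15,"y":0,"z":0,"wx":0,"wy":0,"wz":0},
  {"x":0.16,"y":0,"z":0,"wx":0,"wy":0,"wz":0},
  {"x":0.17,"y":0,"z":0,"wx":0,"wy":0,"wz":0},
])

```text
t: 14.33
eef_pos: [0.5837, -0.0395, 0.0006]
tool_rot: [0.0, 0.929, 0.37, -0.001]
contact_force: [-0.7, 0.3, -0.7]
gripper_width: 1.0
```

>>> jog_arm([
  {"x":0.008,"y":0,"z":0,"wx":0,"wy":0,"wz":0},
  {"x":0.015,"y":0,"z":0,"wx":0,"wy":0,"wz":0},
  {"x":0.022,"y":0,"z":0,"wx":0,"wy":0,"wz":0},
  {"x":0.022,"y":0,"z":0,"wx":0,"wy":0,"wz":0},
])

```text
t: 14.67
eef_pos: [0.5855, -0.0378, 0.0004]
tool_rot: [0.0, 0.929, 0.37, -0.003]
contact_force: [-3.1, -3.7, 3.5]
gripper_width: 1.001
```

```bash
python3 -c "
from h import *
go((.08,.0196),0,-46.55)"
```

```text
t 14.67 jig [0.0803 0.0197] z 0.0004 F [-3.1 -3.7  3.5] 
 shift [-0.0003 -0.0014  0.002 ] turn [-0.0006  0.0016 -0.0002]
```

It stops at 0.0197, the same place as before (0.0196), so the tile never left the +y fence. One last firm press, then retreat.

>>> jog_arm([
  {"x":0.01,"y":0,"z":0,"wx":0,"wy":0,"wz":0},
  {"x":0.015,"y":0,"z":0,"wx":0,"wy":0,"wz":0},
  {"x":0.015,"y":0,"z":0,"wx":0,"wy":0,"wz":0},
])

```text
t: 14.92
eef_pos: [0.5854, -0.0378, 0.0003]
tool_rot: [0.0, 0.929, 0.369, -0.005]
contact_force: [-5.5, -5.1, 5.6]
gripper_width: 0.997
```

>>> jog_arm([
  {"x":-0.07,"y":0,"z":0,"wx":0,"wy":0,"wz":0},
  {"x":-0.15,"y":0,"z":0,"wx":0,"wy":0,"wz":0},
  {"x":-0.2,"y":0,"z":-0.12,"wx":0,"wy":0,"wz":0},
  {"x":-0.25,"y":-0.08,"z":-0.3,"wx":0,"wy":0,"wz":0},
  {"x":-0.3,"y":-0.16,"z":-0.5,"wx":0,"wy":0,"wz":0},
  {"x":-0.36,"y":-0.3,"z":-0.65,"wx":0,"wy":0,"wz":0},
  {"x":-0.36,"y":-0.4,"z":-0.75,"wx":0,"wy":0,"wz":0},
  {"x":-0.36,"y":-0.4,"z":-0.75,"wx":0,"wy":0,"wz":0},
  {"x":-0.36,"y":-0.4,"z":-0.75,"wx":0,"wy":0,"wz":0},
])

```text
t: 15.67
eef_pos: [0.4802, -0.0268, 0.1523]
tool_rot: [-0.0, 0.929, 0.371, -0.003]
contact_force: [-0.5, 0.1, -0.5]
gripper_width: 1.0
```

```bash
python3 - <<'E'
from h import *
go((0,0),.1,43.45)
a=cams.read_camera('scene');b=cams.read_camera('top')
try:
    c,s,an=tile_pose(b);print('tile',W2J(c),s,an)
except Exception as e: print(e)
a=a[110:270,110:350,::-1];b=b[110:290,150:420,::-1]
cv2.imwrite('pics/s6.png',np.vstack([cv2.resize(a,(432,288),interpolation=2),cv2.resize(b,(432,288),interpolation=2)]))
E
```

```text
t 15.67 jig [-0.0001 -0.0492] z 0.1523 F [-0.5  0.1 -0.5] 
 shift [0.2475 0.0014 0.2604] turn [-0.0019  0.0006 -0.4997]
tile [0.09003985 0.08753306] (118.83038330078125, 119.47420501708984) 43.40550994873047
```

View pics/s6.png

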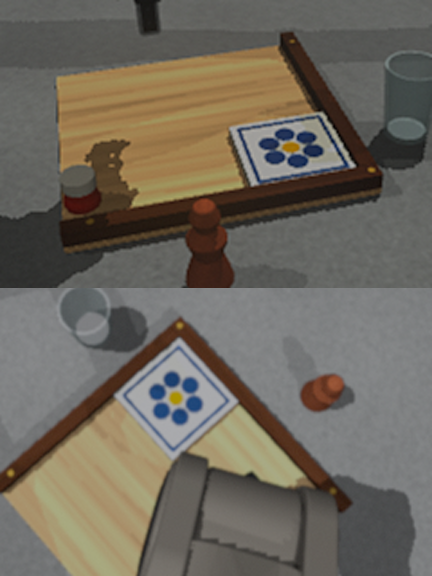

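The tile is flush on both fences, the pot, jar and figurine have not moved, and the arm is clear. I hand in.

```bash
python3 -c "
from station import bot,monitor
o=monitor.get_obs();print(o['t'],o['joint_vel']);print(bot.hand_in())"
```

```text
15.7667 [ 0.021609    0.02495269 -0.00586715  0.00027482  0.0029524   0.00336261
 -0.0014313 ]
the job is handed in; nothing more can be done
None
```

I pushed the tile home into the fence corner and handed the job in at about 15.8 s; no verdict is reported. I used the two open fingertips to square it against the +y fence, slid it along to the +x fence, and pressed it once more toward +y.

- **Flush on both fences:** each push ended in a hard stop at about 8–10 N. The two +y presses stopped at the same place, 19.6 and 19.7 mm.
- **Tile pose:** the last top picture put its centre at about (90.0, 87.5) mm in the jig frame, turned about 0.05° from the jig.
- **One figure that disagreed:** the y value reads 2.5 mm short of the seat, while the repeated stop says it was on the fence. I put the difference down to the roughly 2–3 mm uncertainty in my jig and camera estimate. The 3 mm tolerance there is therefore confirmed by touch, not by the picture.
- **Everything else:** in the last pictures the pot, jar and figurine look where they started. I compared them by eye and did not re-measure them. The arm stood clear, with the fingers at 0.15 m and no contact force.

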